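# Clamp a brass sleeve in the V-block

## Task

Take the brass sleeve from its wooden rest, lay it gently in the V-block and, once it is resting in the V clear of the stop, slide it along the V until it bears lightly on the end-stop screw. Then swing the red strap over it and press the strap down firmly (8 to 25 N on the sleeve) so that it stays gripping the sleeve when you let go. Push the stop with no more than 20 N, and leave the other things on the bench where they are.

Things in the scene. Friction and masses are not known exactly. Their poses are not given: they have to be found in the camera images.
- sleeve: loose brass sleeve with two dark rings, a cylinder 24 mm in diameter and 130 mm long, about 0.3 kg; origin at its centre, x along its axis. Both ends are alike. Starts lying in the wooden rest, its axis 32 mm above the bench, its middle free for fingers.
- rest: fixed low wooden rest with two notched cheeks, 110x56x26 mm, cheeks 77 mm apart inside; base board 6 mm thick; origin under its centre, x along the sleeve's axis
- fixture: fixed blue base plate, 160x124x10 mm, with two steel V supports (24 mm long each, 90 degree V, top 44 mm high, centred 46 mm either side of the origin along x, 68 mm clear between them for fingers). Origin at the bench surface under the middle of the V, x along the V towards the end stop, z up. A sleeve seated in the V has its centre at y = 0, z = 46 mm. The strap's post, 12 mm thick and 92 mm high, stands at x = -46, y = +48 mm.
- stop_bracket: blue bracket, 60 mm high, at the +x end of the base plate, that carries the end-stop screw (fixed to the fixture; its frame equals the fixture's)
- stop_tip (a point): tip of the end-stop screw, 10 mm in diameter, on the sleeve's axis, where the sleeve's end must bear; same axes as the fixture. The screw is set anew each time at x = 60 to 72 mm from the fixture's origin and does not yield. A sleeve that bears on it has its centre 65 mm from it towards -x.
- strap: red clamp strap, 22 mm wide, 12 mm thick, reaching 62 mm from the post's axis, with its black knob; origin on the post's axis at its underside, 72 mm above the bench when raised; it points along its own -y
- strap_swing (a joint): angle of the strap about its post (vertical axis): 0 = across the V over the sleeve (against its stop), grows as it swings clear, clockwise seen from above, to 2.4 rad; at 1.57 the strap points to the fixture's -x. Starts swung clear. Stiff: about 1.5 N at the knob moves it and it stays where left.
- strap_drop (a joint): how far the strap is pushed down its post, m: 0 = raised, up to 0.016. About 6 N slides it, it stays where left; of a press from above about 4 N is lost there, the rest bears on the sleeve. A springy rubber pad (8 N/mm), 14 mm wide, is screwed out under the knob by an unmeasured, varying amount: it meets the seated sleeve after 6 to 12 mm of drop; only the force tells.
- knob (a point): centre of the round black knob on top of the strap, 18 mm in diameter and 26 mm high (its foot 5 mm above the strap's top face), 102 mm above the bench when the strap is raised; 48 mm from the post's axis, and over the sleeve's axis (fixture x = -46, y = 0 mm) when strap_swing is 0; grip it from above
- calliper: bystander: calliper lying beyond the work, 200 mm long, loose
- driver: bystander: yellow-handled screwdriver lying beyond the work, 207 mm long, loose
- oil_bottle: bystander: brown bottle with red spout, 134 mm high, loose
- tape_roll: bystander: roll of tape, 70 mm wide, loose
There are look-alikes about, which are no part of the job. Of the things shaped like the sleeve, the brass one is meant.

How it is judged (in metres and radians):
On the way, in this order (a step that is already met when the one before it is completed fails the run):
1. the sleeve lies seated in the V, clear of the stop (z of sleeve in the frame of fixture between 0.0442 and 0.0475 m and y of sleeve in the frame of fixture between -0.0015 and 0.0015 m and angle between the x axis of sleeve and the x axis of fixture, either way round below 0.03 rad and x of sleeve in the frame of stop_tip below -0.067 m), for 0.1 s.
2. the seated sleeve is pushed against the end-stop screw with at least 2 N (z of sleeve in the frame of fixture between 0.0442 and 0.0475 m and y of sleeve in the frame of fixture between -0.0015 and 0.0015 m and angle between the x axis of sleeve and the x axis of fixture, either way round below 0.03 rad and contact force between sleeve and stop_bracket above 2 N), for 0.1 s.
3. the strap, swung over, is pressed on the seated sleeve with at least 8 N (z of sleeve in the frame of fixture between 0.0442 and 0.0475 m and y of sleeve in the frame of fixture between -0.0015 and 0.0015 m and angle between the x axis of sleeve and the x axis of fixture, either way round below 0.03 rad and x of sleeve in the frame of stop_tip between -0.0667 and -0.0635 m and value of joint strap_swing below 0.12 rad and contact force between strap and sleeve above 8 N), for 0.2 s.
At the end, for the whole second after the job is handed in: Sleeve at rest, seated in the V (within 1.5 mm sideways, -1.8 to +1.5 mm in height, 0.03 rad), its end within 1.5 mm of the stop tip; strap within 0.12 rad of straight across, still bearing on the sleeve with over 3 N; gripper clear (z of sleeve in the frame of fixture between 0.0442 and 0.0475 m and y of sleeve in the frame of fixture between -0.0015 and 0.0015 m and angle between the x axis of sleeve and the x axis of fixture, either way round below 0.03 rad and x of sleeve in the frame of stop_tip between -0.0667 and -0.0635 m and value of joint strap_swing below 0.12 rad and contact force between strap and sleeve above 3 N and linear speed of sleeve below 0.01 m/s); the robot touches nothing.
It fails at once if more than 20 N between the sleeve and the end stop (contact force between sleeve and stop_bracket above 20 N).
It fails at once if more than 25 N between strap and sleeve (contact force between strap and sleeve above 25 N).
It fails at once if the sleeve dropped or slammed on the fixture (more than 80 N) (contact force between sleeve and fixture above 80 N).
It fails at once if a bystander moved by more than 30 mm (distance of any of calliper, driver, oil_bottle, tape_roll from where it was at the start of the episode above 0.03 m).
It also fails if it takes over 72 s, if anything falls off the work surface, if the arm or the gripper's body presses on something with over 40 N, if the wrist force passes 120 N, or if a joint passes its speed limit or range.

## Robot

A 6-joint arm with a two-finger parallel gripper is mounted at the origin on a cart in front of the work surface, level with it; the furniture and walls round the work are solid. World frame = base frame: x ahead of the robot, y to its left, z up, the work surface at z = 0. Lengths are in m, angles in degrees, forces in N, time in s.
With the tool pointing down it reaches from about 0.375 to 0.9 m from the base axis. Payload 3.1 kg.
Tool frame: the origin (TCP) lies on the centre line of the jaws, within the pads' length; the fingertips stand 8 mm ahead of it and the grasp point (between the pads) lies 11 mm behind it (bot.tip_extent is the distance from the TCP to the fingertips, in m); z points along the fingers, y is the line along which they close (so a half turn about z gives the same grasp; the last joint's range is limited). The gripper opens to 87 mm and grips with 3 to 60 N. Pads are 19 mm wide; open, the fingers measure 117 mm over their backs; the gripper's body (75 mm by 190 mm) begins 51 mm behind the grasp point.
Start: joints at [-78.467, 30.224, 82.088, -0, 67.689, -10.227], TCP at [0.232, -0.58, 0.202] pointing down, gripper open.
Joint ranges: [-176.69, 176.69], [-43.24, 126.21], [12.49, 139.97], [-82, 262], [0, 151.66], [-163.58, 163.58]. Speed limits (degrees/s): [159.86, 159.86, 180, 180, 180, 180].

## Interface

Orientations are given as a 3x3 rotation matrix whose columns are the frame's x, y, z axes.
In Python, from rig import bot, vision, workorder gives the robot as it stands.
- The arm moves only by the shell command python3 -m handwheel 'ROWS'. ROWS is JSON, a list of rows, each an object with "delta_rot": the turn, a rotation vector about the tool's x, y, z in rad, a list of three; "xyz": the shift along the tool's x, y, z in mm, a list of three; "hand": the closure, from -1 (fully open) to 1 (shut). A call has exactly 5 rows; each row is the pose to reach, as a shift and turn from the pose commanded when the call began, along the tool's axes at that moment; what a row does not reach only later rows make up. A row lasts 1/8 s, in which the tool goes at most 62.5 mm and 10.7 degrees, less where a joint would pass 70% of its speed; a pose out of reach is approached as far as the arm can. A call with a gripper value outside its range is refused whole. The fingers move at their own pace and stop on an object; the grip force is fixed at half the most. Time passes only in rows, so rows that repeat a pose let the fingers close, or fill a call up. It gives the time, the measured TCP pose, the force, the opening and the grip force at its end, in the units of the state.
- bot.read_state(): the state, without advancing time (a new reading comes with each control period).
- vision.capture(name): name is "scene" or "side" or "wrist"; returns the picture (384x512x3 uint8, red, green, blue); there is no depth.
- vision.camera_model(name): a dict with "camera_matrix" (3x3 intrinsics, pixels), "camera_from_world" (4x4, takes a point from world to camera coordinates). Camera axes: x right, y up, looking along -z (the intrinsics and any distortion apply to the point x, -y, -z); pixel columns grow to the right and rows downward; lengths in m; the calibration is good to about 2 mm. A picture is of the moment at which its call begins: read the wrist's pose just before it. camera_model takes no time and is no camera call; for the wrist camera it gives the pose at the moment of the call.
- workorder.hand_in(): hands the job in; it is judged then, once.
The state is a dict: "time_s": time; "joint_positions": joint angles; "qvel": joint speeds; "tau": joint torques, N m; "position": TCP position; "tcp_rot": TCP orientation; "force": force on the tool from outside, world axes, zero at the start; "moment": the same for the moment, N m; "opening": opening from 0.0 (shut) to 1.0 (fully open); "grasp_force": force on a finger pad.
Only numpy, scipy, OpenCV 4.12 (cv2) and the standard library are available. Lean on these libraries where they do the work, as an engineer would, in place of code of your own. Each camera call takes 0.05 s, during which the arm holds its last target. There are 200 camera calls.

## Working session

There is one attempt and no reset: what is moved stays moved. The work goes in short steps, Python scripts to look and compute and a shell command to move; the robot and the scene stay as the last step left them, time stands still between calls to the robot, and variables do not carry over. Pictures are saved under pics/ and viewed, at most 10 in all, crops included, and the job is handed in when it is done.

```bash
ls; mkdir -p pics; python3 - <<'E'
from rig import bot,vision,workorder
import cv2,numpy as np
ims=[]
for n in("scene","side"):
    im=vision.capture(n);cv2.imwrite(f"pics/{n}0.png",im[:,:,::-1])
    m=vision.camera_model(n);print(n,np.round(m["camera_matrix"],1).tolist(),np.round(m["camera_from_world"],4).tolist(),[k for k in m])
    im2=cv2.resize(im,(800,600),interpolation=cv2.INTER_CUBIC);cv2.imwrite(f"pics/{n}0b.png",im2[:,:,::-1])
print(bot.read_state())
E
```

```text
pics
scene [[500.0, 0.0, 252.7], [0.0, 500.0, 189.6], [0.0, 0.0, 1.0]] [[-0.4949, -0.8689, -0.0065, 0.2147], [0.5168, -0.3003, 0.8017, -0.3601], [-0.6986, 0.3934, 0.5977, -1.235], [0.0, 0.0, 0.0, 1.0]] ['camera_matrix', 'camera_from_world']
side [[417.3, 0.0, 249.7], [0.0, 417.3, 188.6], [0.0, 0.0, 1.0]] [[0.204, -0.979, -0.0003, -0.1282], [0.3931, 0.0816, 0.9159, -0.2877], [-0.8966, -0.1869, 0.4015, -1.0173], [0.0, 0.0, 0.0, 1.0]] ['camera_matrix', 'camera_from_world']
{'time_s': 0.1, 'joint_positions': array([-7.84656254e+01,  3.02718875e+01,  8.21503933e+01,  8.86340384e-04,
        6.76884001e+01, -1.02260362e+01]), 'qvel': array([ 0.00204051, -0.13579583, -0.12260402,  0.03153667, -0.06122305,
       -0.00684887]), 'tau': array([-6.45746131e-04, -4.40985131e+01, -1.77150607e+01,  6.35900558e-02,
        5.33842749e-02, -3.81420045e-05]), 'position': array([ 0.23160569, -0.5797468 ,  0.20158082]), 'tcp_rot': array([[ 9.28744455e-01,  3.70720379e-01, -3.72240915e-04],
       [ 3.70720394e-01, -9.28742589e-01,  1.89559326e-03],
       [ 3.57019061e-04, -1.89851903e-03, -9.99998134e-01]]), 'force': array([-0.23992237,  0.5607661 , -0.51015104]), 'moment': array([ 0.00397552,  0.01708179, -0.031016  ]), 'grasp_force': 0.0, 'opening': 1.0015659528713412}
```

View pics/scene0b.png

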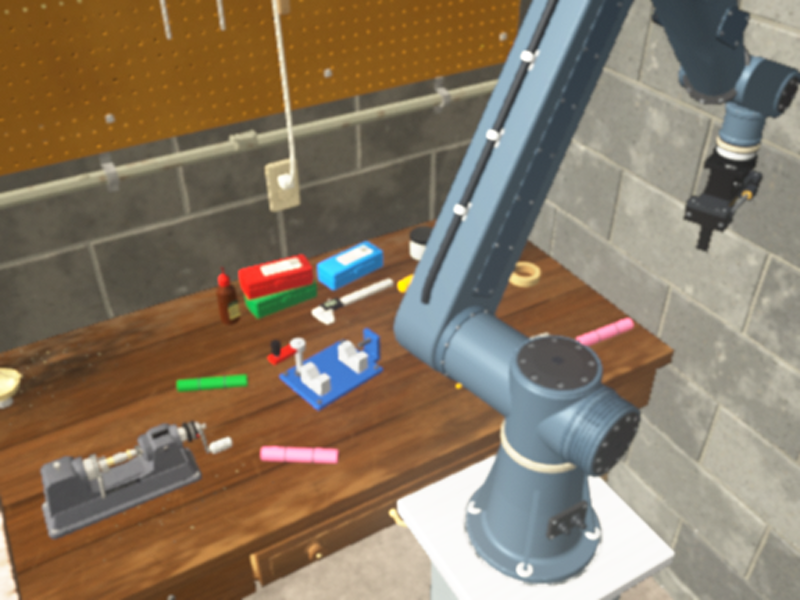

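View pics/side0b.png

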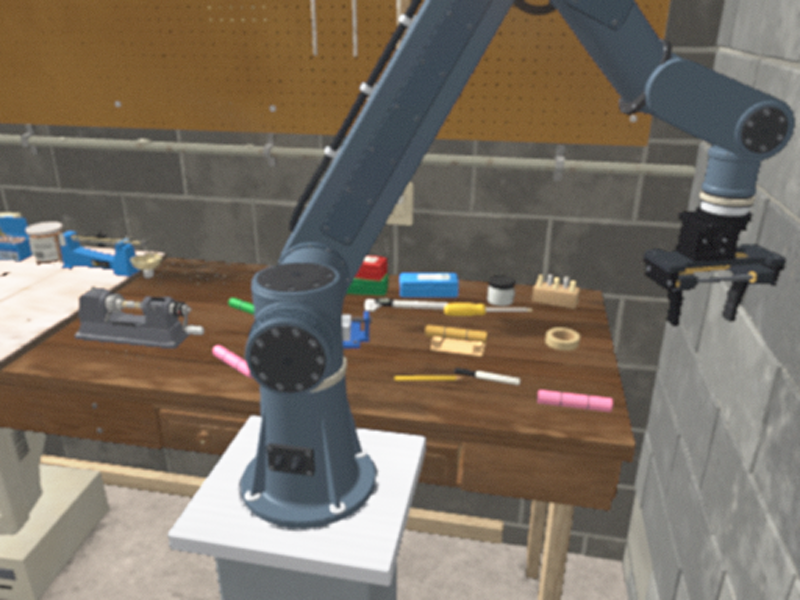

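The scene picture shows the fixture at about (330,372), with the stop bracket at (372,347), the post at (298,350) and the red strap swung to the left at (282,353). The side picture shows the wooden rest at (458,343) with a yellow-brown cylinder on it at (456,332). Sleeve-like objects are: pink (575,400) side, pink (232,360) side / (298,455) scene, green (240,305) side / (211,382) scene, and brass (456,332) side. The brass one lies in the wooden rest, so it fits. I'll confirm it in an enlarged crop.

```bash
python3 - <<'E'
import cv2,numpy as np
s=cv2.imread("pics/side0.png");c=cv2.imread("pics/scene0.png")
a=cv2.resize(s[195:235,260:325],(800,492),interpolation=cv2.INTER_CUBIC)
b=cv2.resize(c[205:265,165:255],(800,533),interpolation=cv2.INTER_CUBIC)
out=np.vstack([cv2.resize(a,(480,295)),cv2.resize(b,(450,300)) if 0 else cv2.copyMakeBorder(cv2.resize(b,(450,300)),0,0,0,30,0)])
cv2.imwrite("pics/crop1.png",out)
E
cat > h.py <<'E'
import numpy as np,cv2
from rig import bot,vision
def ray(n,uv,z,m=None):
    m=m or vision.camera_model(n);K=np.array(m["camera_matrix"]);T=np.array(m["camera_from_world"])
    R,t=T[:3,:3],T[:3,3];o=-R.T@t
    d=np.linalg.inv(K)@np.array([uv[0],uv[1],1.]);d=R.T@(d*[1,-1,-1])
    return o+d*(z-o[2])/d[2]
def proj(p,m):
    K=np.array(m["camera_matrix"]);T=np.array(m["camera_from_world"])
    c=(T[:3,:3]@np.asarray(p)+T[:3,3])*[1,-1,-1];q=K@c;return q[:2]/q[2]
E
```

```text
(no output)
```

View pics/crop1.png

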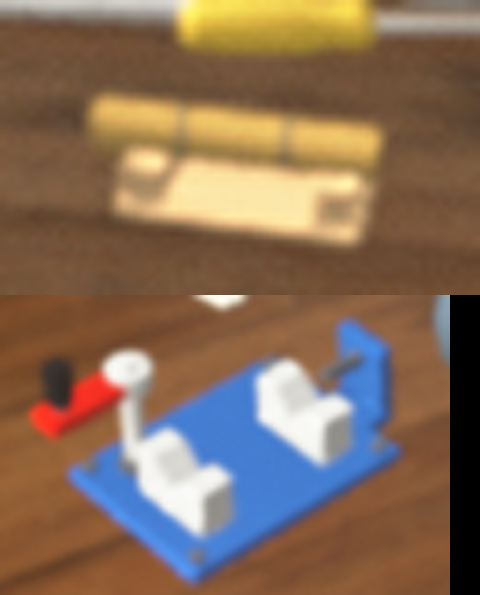

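The crop shows a brass cylinder with two dark rings lying in the rest, axis from crop (92,122) to (381,147): this is the sleeve. In the lower part the plate's corners are at (72,473), (193,570) and (400,450), with the post at (127,370).

```bash
python3 - <<'E'
from h import *
a=ray("side",(260+92/7.385,195+122/7.385),.032);b=ray("side",(260+381/7.385,195+147/7.385),.032)
print("sleeve",a,b,(a+b)/2,np.linalg.norm(a-b),np.degrees(np.arctan2(*(b-a)[1::-1])))
f=lambda u,v,z:ray("scene",(165+u/5,205+(v-295)/5),z)
L,N,R=f(72,473,.01),f(193,570,.01),f(400,450,.01)
print(L,N,R,np.linalg.norm(N-L),np.linalg.norm(R-N))
c=(L+R)/2;x=(R-N);print("fix",c,np.degrees(np.arctan2(x[1],x[0])))
print("post",f(127,368,.092),"knob top",f(57,367,.115))
s=bot.read_state();m=vision.camera_model("wrist");T=np.array(m["camera_from_world"])
cam=-T[:3,:3].T@T[:3,3];print("cam in tool",s["tcp_rot"].T@(cam-s["position"]),"\n",s["tcp_rot"].T@T[:3,:3].T,m["camera_matrix"])
E
```

```text
sleeve [ 0.48165765 -0.10951981  0.032     ] [ 0.48348899 -0.2412794   0.032     ] [ 0.48257332 -0.17539961  0.032     ] 0.13177231583968207 -89.20369130017156
[0.50775334 0.21114777 0.01      ] [0.39691391 0.18316971 0.01      ] [0.42703022 0.03077804 0.01      ] 0.11431601817864434 0.15533903176128153
fix [0.46739178 0.1209629  0.01      ] -78.82100606749613
post [0.48816625 0.17664481 0.092     ] knob top [0.48289628 0.22018092 0.115     ]
cam in tool [ 0.08508758 -0.00052155 -0.18217127] 
 [[ 8.54304643e-05  9.51807478e-01  3.06696133e-01]
 [ 9.99999962e-01 -6.65436096e-07 -2.76485696e-04]
 [-2.62957066e-04  3.06696145e-01 -9.51807441e-01]] [[282.35338358   0.         253.33867433]
 [  0.         282.35338358 196.63928319]
 [  0.           0.           1.        ]]
```

```bash
cat >> h.py <<'E'
def to(p,ang):
    "print shift (mm, tool axes) and turn to reach TCP p, tool pointing down, tool y at world heading ang (deg)"
    from scipy.spatial.transform import Rotation as Ro
    s=bot.read_state();R=s["tcp_rot"];a=np.radians(ang)
    y=np.array([np.cos(a),np.sin(a),0]);z=np.array([0,0,-1.]);G=np.c_[np.cross(y,z),y,z]
    print("t",round(s["time_s"],2),"pos",s["position"].round(4),"xyz",(1000*R.T@(np.array(p)-s["position"])).round(1),"rot",Ro.from_matrix(R.T@G).as_rotvec().round(4),"F",s["force"].round(1),"open",round(s["opening"],3))
E
python3 -m handwheel '[{"xyz":[46,-34,0],"delta_rot":[0,0,-0.16],"hand":-1},{"xyz":[92,-68,0],"delta_rot":[0,0,-0.32],"hand":-1},{"xyz":[138,-102,0],"delta_rot":[0,0,-0.48],"hand":-1},{"xyz":[184,-136,0],"delta_rot":[0,0,-0.64],"hand":-1},{"xyz":[230,-170,0],"delta_rot":[0,0,-0.80],"hand":-1}]'
python3 -c "from h import *;to([.4826,-.1754,.13],0.8)"
```

```text
time_s: 0.72
position: [0.3829, -0.3355, 0.2022]
tcp_rot: [[0.377, 0.926, -0.0], [0.926, -0.377, 0.0], [0.0, -0.0, -1.0]]
force: [1.0, -0.5, 0.0]
opening: 1.001
grasp_force: 0.0
t 0.72 pos [ 0.3829 -0.3355  0.2022] xyz [185.8  32.   72.3] rot [-2.000e-04 -4.000e-04 -4.002e-01] F [ 1.  -0.5  0. ] open 1.001
```

```bash
python3 -m handwheel '[{"xyz":[50,8,18],"delta_rot":[0,0,-0.12],"hand":-1},{"xyz":[100,16,36],"delta_rot":[0,0,-0.24],"hand":-1},{"xyz":[150,26,56],"delta_rot":[0,0,-0.36],"hand":-1},{"xyz":[186,32,72],"delta_rot":[0,0,-0.40],"hand":-1},{"xyz":[186,32,72],"delta_rot":[0,0,-0.40],"hand":-1}]'
python3 - <<'E'
from h import *
m=vision.camera_model("wrist");im=vision.capture("wrist");cv2.imwrite("pics/w1.png",im[:,:,::-1])
np.save("w1.npy",{k:np.array(v) for k,v in m.items()},allow_pickle=True)
cv2.imwrite("pics/w1b.png",cv2.resize(im,(800,600),interpolation=cv2.INTER_CUBIC)[:,:,::-1])
for p in [(.4817,-.1095,.032),(.4835,-.2413,.032)]:print(proj(p,m))
to([.4826,-.1754,.043],0.8)
E
```

```text
time_s: 1.35
position: [0.4824, -0.1747, 0.129]
tcp_rot: [[-0.013, 1.0, -0.003], [1.0, 0.013, 0.002], [0.002, -0.003, -1.0]]
force: [-0.7, 0.6, -0.2]
opening: 1.002
grasp_force: 0.0
[253.7731778  127.94168011]
[253.76464301 250.26926744]
t 1.4 pos [ 0.4825 -0.1764  0.1297] xyz [ 0.9  0.3 86.7] rot [-0.0019 -0.0008 -0.0025] F [ 0.6 -0.  -0. ] open 1.002
```

View pics/w1b.png

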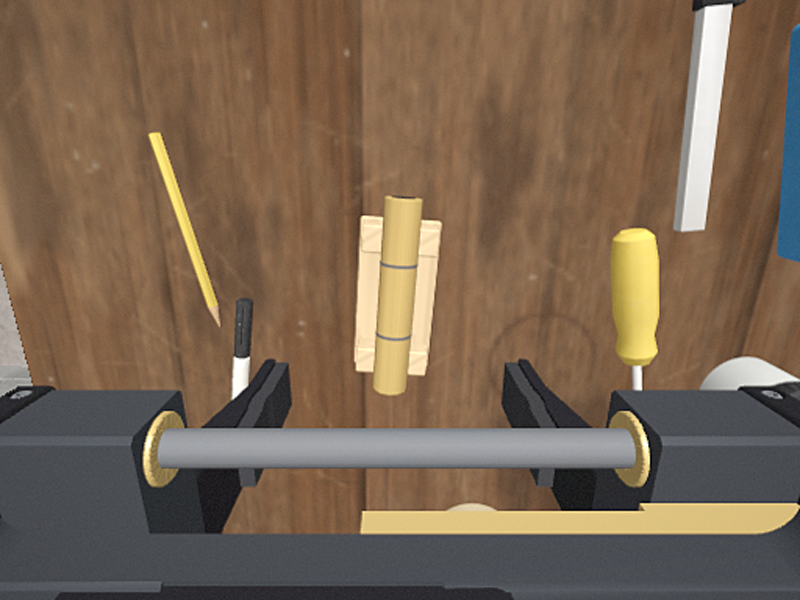

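The wrist view shows the brass sleeve in the rest between (403,197) and (390,392), with rings at (398,265) and (394,337). The sleeve's axis is turned about 4° from the image vertical. The fingers and driver are well clear.

```bash
python3 - <<'E'
from h import *
m=np.load("w1.npy",allow_pickle=True).item()
g=lambda u,v,z:ray("",(u*.64,v*.64),z,m)
a,b=g(403.5,205,.034),g(390.5,385,.034);r1,r2=g(398.5,264,.044),g(394.5,336,.044)
d=a-b;print(a,b,np.degrees(np.arctan2(d[1],d[0])),r1,r2,(r1+r2)/2,np.linalg.norm(r1-r2))
y=(r1+r2)[1]/2;x=b[0]+d[0]*(y-b[1])/d[1];print(x,y)
th=np.degrees(np.arctan2(d[1],d[0]))-90
to([x,y,.043],th);to([x,y,.022],th)
E
```

```text
[ 0.48603115 -0.11234694  0.034     ] [ 0.4792206  -0.23554762  0.034     ] 86.83589912868955 [ 0.48345466 -0.14714277  0.044     ] [ 0.48157444 -0.19481093  0.044     ] [ 0.48251455 -0.17097685  0.044     ] 0.047705228350239395
0.4827900823422777 -0.17097684569296379
t 1.4 pos [ 0.4825 -0.1764  0.1297] xyz [ 5.3  0.5 86.7] rot [-0.0019 -0.0007  0.0667] F [ 0.6 -0.  -0. ] open 1.002
t 1.4 pos [ 0.4825 -0.1764  0.1297] xyz [  5.3   0.5 107.7] rot [-0.0019 -0.0007  0.0667] F [ 0.6 -0.  -0. ] open 1.002
```

```bash
python3 -m handwheel '[{"xyz":[2,0.5,30],"delta_rot":[0,0,0.03],"hand":-1},{"xyz":[5.3,0.5,60],"delta_rot":[-0.002,-0.001,0.067],"hand":-1},{"xyz":[5.3,0.5,85],"delta_rot":[-0.002,-0.001,0.067],"hand":-1},{"xyz":[5.3,0.5,100],"delta_rot":[-0.002,-0.001,0.067],"hand":-1},{"xyz":[5.3,0.5,105.5],"delta_rot":[-0.002,-0.001,0.067],"hand":-1}]'
python3 -m handwheel '[{"xyz":[0,0,0],"delta_rot":[0,0,0],"hand":0},{"xyz":[0,0,0],"delta_rot":[0,0,0],"hand":0.4},{"xyz":[0,0,0],"delta_rot":[0,0,0],"hand":1},{"xyz":[0,0,0],"delta_rot":[0,0,0],"hand":1},{"xyz":[0,0,0],"delta_rot":[0,0,0],"hand":1}]'
```

```text
time_s: 2.02
position: [0.483, -0.1731, 0.0246]
tcp_rot: [[0.059, 0.998, 0.002], [0.998, -0.059, -0.001], [-0.001, 0.002, -1.0]]
force: [-0.1, -0.8, -0.2]
opening: 0.998
grasp_force: 0.0
time_s: 2.65
position: [0.4833, -0.1722, 0.0251]
tcp_rot: [[0.058, 0.998, 0.002], [0.998, -0.058, -0.001], [-0.001, 0.002, -1.0]]
force: [1.2, -0.2, -1.0]
opening: 0.515
grasp_force: 0.0
```

```bash
python3 -m handwheel '[{"xyz":[0,0,0],"delta_rot":[0,0,0],"hand":1},{"xyz":[0,0,0],"delta_rot":[0,0,0],"hand":1},{"xyz":[0,0,0],"delta_rot":[0,0,0],"hand":1},{"xyz":[0,0,0],"delta_rot":[0,0,0],"hand":1},{"xyz":[0,0,0],"delta_rot":[0,0,0],"hand":1}]'
```

```text
time_s: 3.28
position: [0.4832, -0.1722, 0.0249]
tcp_rot: [[0.058, 0.998, 0.002], [0.998, -0.058, -0.001], [-0.001, 0.002, -1.0]]
force: [-0.4, 0.1, 0.3]
opening: 0.021
grasp_force: 0.0
```

```bash
python3 - <<'E'
from h import *
im=vision.capture("wrist");cv2.imwrite("pics/w2.png",im[:,:,::-1]);im2=vision.capture("side");cv2.imwrite("pics/s2.png",im2[:,:,::-1])
o=np.vstack([cv2.resize(im[60:320,100:420],(480,390)),cv2.resize(im2[170:260,250:470],(480,196),interpolation=cv2.INTER_CUBIC)])
cv2.imwrite("pics/w2b.png",o[:,:,::-1]);print(bot.read_state()["opening"])
E
```

```text
0.004785054623152493
```

View pics/w2b.png

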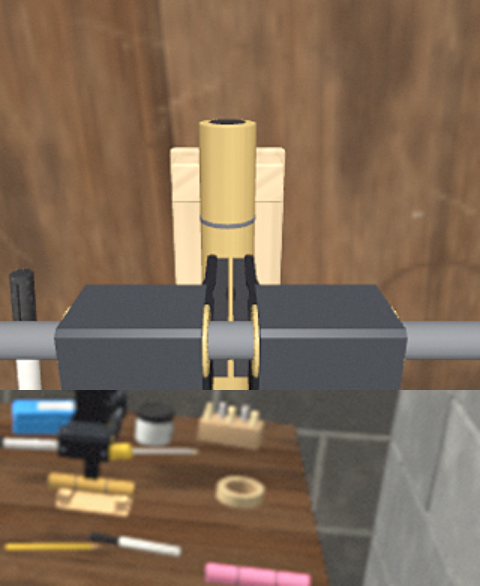

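The picture shows the jaws shut above the sleeve, with tips at crop (230,260) and the sleeve untouched below. The fingertips must be shorter than stated, so I'll check the tip extent and redo it.

```bash
python3 - <<'E'
from h import *
print(bot.tip_extent,[a for a in dir(bot) if a[0]!="_"])
s=bot.read_state();print(s["position"],s["force"],s["joint_positions"])
m=vision.camera_model("wrist");T=np.array(m["camera_from_world"]);print(-T[:3,:3].T@T[:3,3])
im=cv2.imread("pics/w2.png")
for v in (150,165,190): print(v,[tuple(im[v,u]) for u in range(225,280,3)])
print([proj(p,m) for p in [(.4863-.012,-.107,.032),(.4863+.012,-.107,.032)]])
E
```

```text
0.008 ['PlanningError', 'read_state', 'tip_extent']
[ 0.48322992 -0.17219707  0.02492954] [-0.08715079 -0.76910074  0.26847494] [-3.21156762e+01  3.83437513e+01  1.06042500e+02  1.60111466e-02
  3.54884240e+01 -2.88059849e+01]
[ 0.48773323 -0.08664855  0.20704699]
150 [(np.uint8(78), np.uint8(109), np.uint8(148)), (np.uint8(84), np.uint8(116), np.uint8(154)), (np.uint8(77), np.uint8(106), np.uint8(138)), (np.uint8(97), np.uint8(155), np.uint8(186)), (np.uint8(107), np.uint8(172), np.uint8(201)), (np.uint8(121), np.uint8(189), np.uint8(220)), (np.uint8(123), np.uint8(193), np.uint8(224)), (np.uint8(125), np.uint8(193), np.uint8(225)), (np.uint8(126), np.uint8(198), np.uint8(229)), (np.uint8(131), np.uint8(203), np.uint8(233)), (np.uint8(136), np.uint8(207), np.uint8(236)), (np.uint8(134), np.uint8(203), np.uint8(235)), (np.uint8(127), np.uint8(197), np.uint8(230)), (np.uint8(119), np.uint8(185), np.uint8(216)), (np.uint8(112), np.uint8(177), np.uint8(208)), (np.uint8(88), np.uint8(140), np.uint8(168)), (np.uint8(74), np.uint8(98), np.uint8(129)), (np.uint8(70), np.uint8(94), np.uint8(
[... 1220 characters left out ...]
p.uint8(219)), (np.uint8(124), np.uint8(195), np.uint8(226)), (np.uint8(127), np.uint8(197), np.uint8(227)), (np.uint8(131), np.uint8(202), np.uint8(232)), (np.uint8(132), np.uint8(202), np.uint8(233)), (np.uint8(134), np.uint8(204), np.uint8(236)), (np.uint8(132), np.uint8(203), np.uint8(233)), (np.uint8(126), np.uint8(196), np.uint8(228)), (np.uint8(120), np.uint8(186), np.uint8(217)), (np.uint8(109), np.uint8(174), np.uint8(203)), (np.uint8(151), np.uint8(196), np.uint8(226)), (np.uint8(188), np.uint8(232), np.uint8(255)), (np.uint8(189), np.uint8(230), np.uint8(255)), (np.uint8(187), np.uint8(229), np.uint8(255))]
[array([232.69595105, 141.43466425]), array([271.83859649, 139.12394172])]
```

```bash
python3 -m handwheel '[{"xyz":[0,0,-3],"delta_rot":[0,0,0],"hand":-1},{"xyz":[0,0,-3],"delta_rot":[0,0,0],"hand":-1},{"xyz":[0,0,-3],"delta_rot":[0,0,0],"hand":-1},{"xyz":[0,0,-3],"delta_rot":[0,0,0],"hand":-1},{"xyz":[0,0,-3],"delta_rot":[0,0,0],"hand":-1}]' | tail -2
python3 -m handwheel '[{"xyz":[0,0,0],"delta_rot":[0,0,0],"hand":-1},{"xyz":[0,0,0],"delta_rot":[0,0,0],"hand":-1},{"xyz":[0,0,0],"delta_rot":[0,0,0],"hand":-1},{"xyz":[0,0,0],"delta_rot":[0,0,0],"hand":-1},{"xyz":[0,0,0],"delta_rot":[0,0,0],"hand":-1}]' | tail -2
python3 -m handwheel '[{"xyz":[0,0,3],"delta_rot":[0,0,0],"hand":-1},{"xyz":[0,0,6],"delta_rot":[0,0,0],"hand":-1},{"xyz":[0,0,9],"delta_rot":[0,0,0],"hand":-1},{"xyz":[0,0,12],"delta_rot":[0,0,0],"hand":-1},{"xyz":[0,0,13],"delta_rot":[0,0,0],"hand":-1}]'
python3 - <<'E'
from h import *
im=vision.capture("wrist");im2=vision.capture("side")
o=np.vstack([cv2.resize(im[60:320,70:450],(570,390)),cv2.resize(im2[180:250,250:350],(570,206),interpolation=cv2.INTER_CUBIC)])
cv2.imwrite("pics/w3b.png",o[:,:,::-1])
E
```

```text
opening: 0.491
grasp_force: 0.0
opening: 0.982
grasp_force: 0.0
time_s: 5.25
position: [0.4831, -0.1721, 0.0146]
tcp_rot: [[0.058, 0.998, 0.002], [0.998, -0.058, -0.001], [-0.001, 0.002, -1.0]]
force: [-0.2, -0.4, 0.1]
opening: 0.999
grasp_force: 0.0
```

View pics/w3b.png

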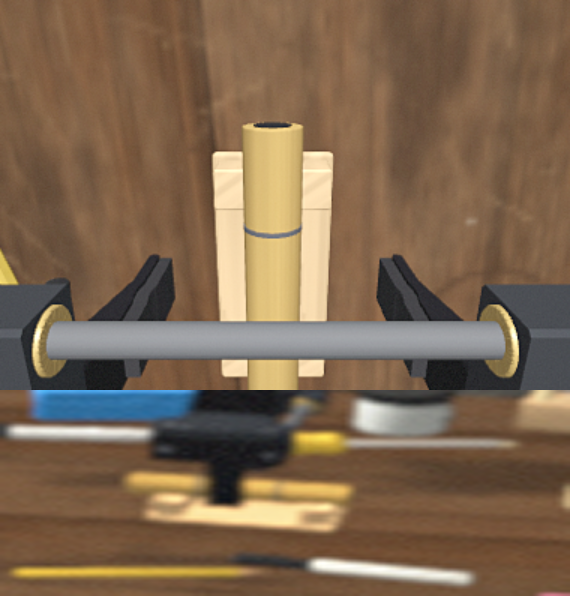

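The open fingers (inner tips at (173,260) and (378,260)) straddle the centred sleeve, and there is no contact yet. I'll go down further in small steps, watching the force.

```bash
python3 -m handwheel '[{"xyz":[0,0,1],"delta_rot":[0,0,0],"hand":-1},{"xyz":[0,0,2],"delta_rot":[0,0,0],"hand":-1},{"xyz":[0,0,3],"delta_rot":[0,0,0],"hand":-1},{"xyz":[0,0,4],"delta_rot":[0,0,0],"hand":-1},{"xyz":[0,0,5],"delta_rot":[0,0,0],"hand":-1}]' | grep -E "pos|force"
python3 -m handwheel '[{"xyz":[0,0,1],"delta_rot":[0,0,0],"hand":-1},{"xyz":[0,0,2],"delta_rot":[0,0,0],"hand":-1},{"xyz":[0,0,2.5],"delta_rot":[0,0,0],"hand":-1},{"xyz":[0,0,3],"delta_rot":[0,0,0],"hand":-1},{"xyz":[0,0,3],"delta_rot":[0,0,0],"hand":-1}]' | grep -E "pos|force"
```

```text
position: [0.4833, -0.1722, 0.0099]
force: [0.8, 0.5, -0.0]
grasp_force: 0.0
position: [0.4832, -0.1722, 0.0069]
force: [0.1, 0.6, 0.9]
grasp_force: 0.0
```

```bash
python3 -m handwheel '[{"xyz":[0,0,0.5],"delta_rot":[0,0,0],"hand":-1},{"xyz":[0,0,1],"delta_rot":[0,0,0],"hand":-1},{"xyz":[0,0,1.5],"delta_rot":[0,0,0],"hand":-1},{"xyz":[0,0,2],"delta_rot":[0,0,0],"hand":-1},{"xyz":[0,0,2],"delta_rot":[0,0,0],"hand":-1}]' | grep -E "pos|force"
```

```text
position: [0.4833, -0.1722, 0.0049]
force: [0.2, 0.4, 0.4]
grasp_force: 0.0
```

```bash
python3 -m handwheel '[{"xyz":[0,0,1],"delta_rot":[0,0,0],"hand":-1},{"xyz":[0,0,2],"delta_rot":[0,0,0],"hand":-1},{"xyz":[0,0,3],"delta_rot":[0,0,0],"hand":-1},{"xyz":[0,0,4],"delta_rot":[0,0,0],"hand":-1},{"xyz":[0,0,4],"delta_rot":[0,0,0],"hand":-1}]' | grep -E "pos|force"
python3 -m handwheel '[{"xyz":[0,0,1],"delta_rot":[0,0,0],"hand":0},{"xyz":[0,0,2],"delta_rot":[0,0,0],"hand":0},{"xyz":[0,0,3],"delta_rot":[0,0,0],"hand":0},{"xyz":[0,0,3],"delta_rot":[0,0,0],"hand":0},{"xyz":[0,0,3],"delta_rot":[0,0,0],"hand":0}]' | grep -E "pos|force|open"
```

```text
position: [0.4832, -0.1722, 0.0008]
force: [0.7, -0.4, -0.1]
grasp_force: 0.0
position: [0.4833, -0.1722, -0.0021]
force: [-0.9, 0.3, -0.6]
opening: 0.543
grasp_force: 0.0
```

```bash
python3 -m handwheel '[{"xyz":[0,0,0],"delta_rot":[0,0,0],"hand":0.3},{"xyz":[0,0,0],"delta_rot":[0,0,0],"hand":0.6},{"xyz":[0,0,0],"delta_rot":[0,0,0],"hand":1},{"xyz":[0,0,0],"delta_rot":[0,0,0],"hand":1},{"xyz":[0,0,0],"delta_rot":[0,0,0],"hand":1}]' | grep -E "pos|force|open"
python3 -c "
from h import *
im2=vision.capture('side');cv2.imwrite('pics/s4.png',im2[:,:,::-1])
im=vision.capture('wrist');cv2.imwrite('pics/w4.png',im[:,:,::-1])
s=bot.read_state();print(s['opening'],s['grasp_force'],s['force'])"
```

```text
position: [0.4819, -0.1719, -0.0021]
force: [-5.2, -2.3, 3.0]
opening: 0.263
grasp_force: 30.0
0.2667945558220816 29.992015957832336 [-4.47970291 -2.49969245  2.26615597]
```

```bash
python3 -m handwheel '[{"xyz":[0,0,-5],"delta_rot":[0,0,0],"hand":1},{"xyz":[0,0,-25],"delta_rot":[0,0,0],"hand":1},{"xyz":[0,0,-65],"delta_rot":[0,0,0],"hand":1},{"xyz":[0,0,-115],"delta_rot":[0,0,0],"hand":1},{"xyz":[0,0,-162],"delta_rot":[0,0,0],"hand":1}]' | grep -E "pos|force|open"
python3 -c "from h import *;to([.444,.004,.16],11.2)"
```

```text
position: [0.4837, -0.1718, 0.1615]
force: [-0.1, -0.6, -2.9]
opening: 0.268
grasp_force: 30.0
t 9.82 pos [ 0.4837 -0.1718  0.1615] xyz [173.2 -49.9   1.2] rot [ 0.0038  0.0012 -0.2539] F [-0.1 -0.6 -2.9] open 0.268
```

```bash
python3 -m handwheel '[{"xyz":[40,-12,0],"delta_rot":[0,0,-0.06],"hand":1},{"xyz":[85,-25,0],"delta_rot":[0,0,-0.12],"hand":1},{"xyz":[130,-38,0],"delta_rot":[0.002,0,-0.19],"hand":1},{"xyz":[173,-50,1],"delta_rot":[0.004,0.001,-0.254],"hand":1},{"xyz":[173,-50,1],"delta_rot":[0.004,0.001,-0.254],"hand":1}]' | grep -E "pos|force|open"
python3 - <<'E'
from h import *
m=vision.camera_model("wrist");im=vision.capture("wrist");cv2.imwrite("pics/w5.png",im[:,:,::-1])
np.save("w5.npy",{k:np.array(v) for k,v in m.items()},allow_pickle=True);print(bot.read_state()["position"])
cv2.imwrite("pics/w5b.png",cv2.resize(im,(800,600),interpolation=cv2.INTER_CUBIC)[:,:,::-1])
E
```

```text
position: [0.4415, 0.0067, 0.1586]
force: [-0.0, -0.6, -3.3]
opening: 0.268
grasp_force: 30.0
[0.44304636 0.00505826 0.15882741]
```

View pics/w5b.png

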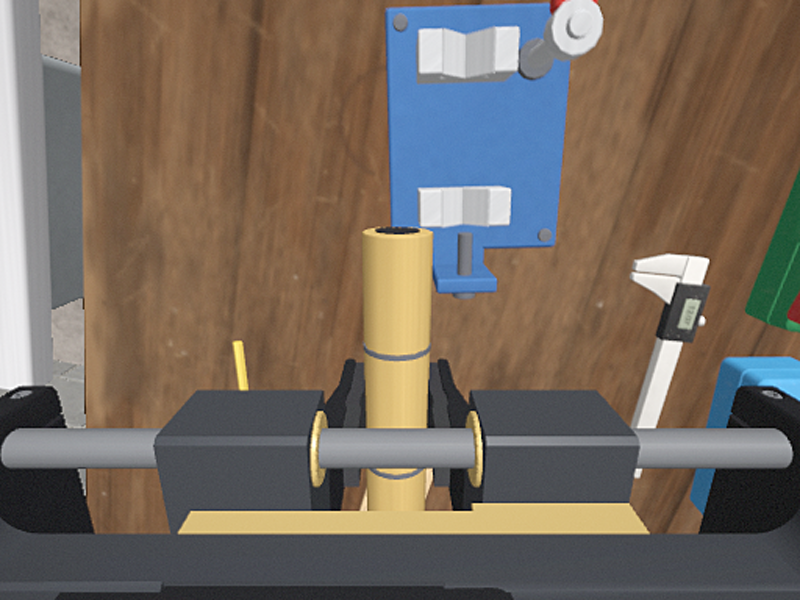

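The wrist view shows the sleeve held at (397,330), and the fixture with its V supports centred at about (468,53) and (465,207). The screw tip is at (465,234), the post cap at (577,26), and the plate corners at (387,10) and (555,246).

```bash
python3 - <<'E'
from h import *
m=np.load("w5.npy",allow_pickle=True).item()
im=cv2.imread("pics/w5.png")
big=cv2.resize(im[0:200,236:396],(640,800),interpolation=cv2.INTER_CUBIC)
a=cv2.resize(im[0:60,240:390],(750,300),interpolation=cv2.INTER_CUBIC);b=cv2.resize(im[112:172,240:390],(750,300),interpolation=cv2.INTER_CUBIC)
cv2.imwrite("pics/w5c.png",np.vstack([a,b]))
g=lambda u,v,z:ray("",(u*.64,v*.64),z,m)
P=lambda n,p:print(n,p.round(4))
TL,BR=g(387,10,.01),g(555,246,.01);P("TL",TL);P("BR",BR);P("c",(TL+BR)/2);d=BR-TL
print(np.linalg.norm(d),"diag expected",np.hypot(160,124))
for z in(.01,):
  e=g(387.5,30,z)-g(390.5,215,z);print("left edge hd",np.degrees(np.arctan2(e[1],e[0])))
  e=g(567,110,z)-g(556,240,z);print("right edge hd",np.degrees(np.arctan2(e[1],e[0])))
P("tip",g(464.5,234,.046));P("screw base",g(464.5,270,.046))
P("post",g(578,26,.092))
for q in[(418,30),(519,26),(418,190),(510,187),(511,224),(419,227)]:P(q,g(*q,.044))
E
```

```text
TL [0.3995 0.1832 0.01  ]
BR [0.5532 0.0576 0.01  ]
c [0.4764 0.1204 0.01  ]
0.1984870679750175 diag expected 202.4252948620799
left edge hd 102.19705729978773
right edge hd 102.97158189991067
tip [0.4778 0.0568 0.046 ]
screw base [0.4838 0.033  0.046 ]
post [0.4992 0.1721 0.092 ]
(418, 30) [0.422  0.1673 0.044 ]
(519, 26) [0.4796 0.181  0.044 ]
(418, 190) [0.4415 0.0783 0.044 ]
(510, 187) [0.4996 0.092  0.044 ]
(511, 224) [0.5069 0.0692 0.044 ]
(419, 227) [0.4472 0.0551 0.044 ]
```

View pics/w5c.png

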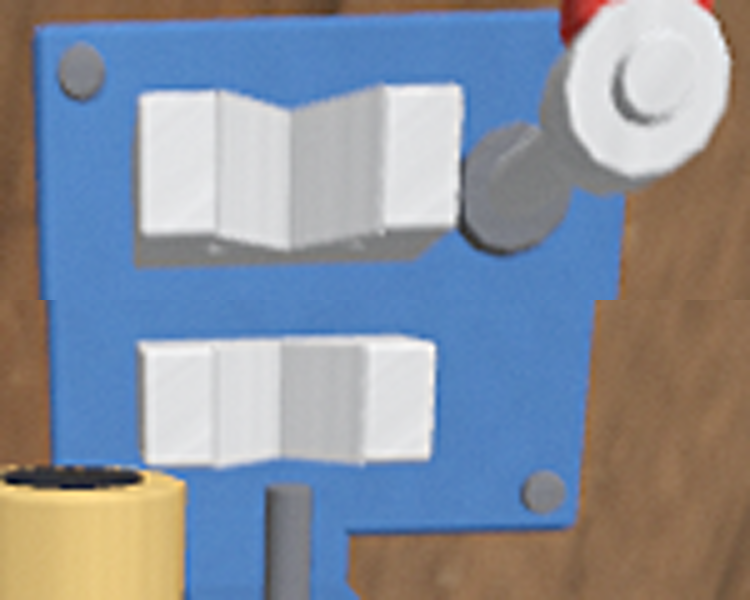

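```bash
python3 - <<'E'
from h import *
from scipy.optimize import least_squares
m=np.load("w5.npy",allow_pickle=True).item()
A=lambda u,v:(240+u/5,v/5);B=lambda u,v:(240+u/5,112+(v-300)/5)
# px, z ; pairs symmetric
sup=[(-46,[A(139,92),A(462,85)],[A(141,235),A(459,230)],[A(217,90),A(386,85)],[A(217,233),A(382,231)],A(291,108),A(290,250)),
     (46,[B(139,343),B(436,341)],[B(146,466),B(432,462)],[B(213,345),B(365,343)],[B(216,466),B(364,464)],B(281,340),B(281,460))]
obs=[]
for xc,ob,of,ib,i_f,vb,vf in sup:
    for pr,x,k in((ob,xc-12,0),(of,xc+12,0),(ib,xc-12,1),(i_f,xc+12,1)):
        obs+=[(pr[0],x,k,-1,.044),(pr[1],x,k,1,.044)]
    obs+=[(vb,xc-12,2,0,.029),(vf,xc+12,2,0,.029)]
W=[ray("",o[0],o[4],m) for o in obs]
def res(q,full=False):
    c,s=np.cos(q[2]),np.sin(q[2]);w=[q[3],q[4],0];r=[]
    for o,p in zip(obs,W):
        x,y=o[1]/1000,o[3]*w[o[2]]
        r.append([q[0]+c*x-s*y-p[0],q[1]+s*x+c*y-p[1]])
    return np.ravel(r)
q=least_squares(res,[.472,.119,np.radians(-78),.03,.015]).x
print("fix",q[:2].round(4),np.degrees(q[2]),q[3:],"rms mm",1000*np.sqrt(np.mean(res(q)**2)),(1000*res(q)).round(1))
c,s=np.cos(q[2]),np.sin(q[2]);R=np.array([[c,-s],[s,c]])
for n,p in(("tip",ray("",B(289,486),.042,m)),("TL",ray("",A(37,27),.01,m)),("BR",ray("",B(575,525),.01,m)),("post",ray("",A(645,90),.092,m))):
    print(n,(R.T@(p[:2]-q[:2])*1000).round(1))
np.save("fix.npy",q[:3])
E
```

```text
fix [0.4643 0.1182] -77.13577237405481 [0.02987481 0.01546993] rms mm 0.42312726112877574 [ 0.1  0.1  0.6  0.6  0.  -0.3 -0.3  0.3  0.2  0.2  0.2  0.1  0.1 -0.3
 -0.1  0.1 -0.  -0.3 -0.6  0.3  1.2 -0.9  0.4 -0.  -0.2 -0.4 -0.2  0.2
  0.4 -0.3  0.4  0.  -0.5 -0.1 -0.5  0.3 -0.1 -0.4 -0.9  0.9]
tip [62.8  0.7]
TL [-78.7 -48.9]
BR [78.4 73. ]
post [-43.9  45.5]
```

```bash
python3 - <<'E'
from h import *
m=np.load("w5.npy",allow_pickle=True).item();q=np.load("fix.npy")
g=lambda u,v,z:ray("",(u*.64,v*.64),z,m)
za=.1588+.034
r1,r2=g(397,357,za+.012),g(397,478,za+.012)   # ring, lowest row = top of cylinder
a,b=g(397.5,260,za+.002),g(397,440,za+.002)
p=np.array([.4430,.0051]) ;s=bot.read_state();R=s["tcp_rot"];print(s["position"])
c=(r1+r2)/2;print("ring dist",np.linalg.norm(r1-r2),"centre",c,"in tool",(R.T@(c-s["position"])*1000).round(1))
d=a-b;print("hd",np.degrees(np.arctan2(d[1],d[0])),"tool x hd",np.degrees(np.arctan2(R[1,0],R[0,0])), (R.T@(a-s["position"])*1000).round(1))
F=np.array([[np.cos(q[2]),-np.sin(q[2])],[np.sin(q[2]),np.cos(q[2])]])
for x in(-9,):
    w=q[:2]+F@[x/1000,0]
    to([*w,.1],np.degrees(q[2])+90)
E
```

```text
[0.44304636 0.00505826 0.15882741]
ring dist 0.048773770343992655 centre [0.44217101 0.00642451 0.2048    ] in tool [  1.5  -0.6 -46. ]
hd 101.37381089095916 tool x hd 101.37655096089314 [ 56.9  -0.6 -36. ]
t 10.5 pos [0.443  0.0051 0.1588] xyz [115.7  42.9  58.8] rot [-0.0009 -0.0001 -0.026 ] F [-0.   0.5 -3.1] open 0.268
```

```bash
python3 -m handwheel '[{"xyz":[29,11,0],"delta_rot":[0,0,-0.01],"hand":1},{"xyz":[58,22,0],"delta_rot":[0,0,-0.02],"hand":1},{"xyz":[87,33,0],"delta_rot":[-0.001,0,-0.026],"hand":1},{"xyz":[114.5,43.3,10],"delta_rot":[-0.001,0,-0.026],"hand":1},{"xyz":[114.5,43.3,30],"delta_rot":[-0.001,0,-0.026],"hand":1}]' | grep -E "pos|force|open"
python3 -m handwheel '[{"xyz":[0,0,20],"delta_rot":[0,0,0],"hand":1},{"xyz":[0,0,40],"delta_rot":[0,0,0],"hand":1},{"xyz":[0,0,58],"delta_rot":[0,0,0],"hand":1},{"xyz":[0,0,68],"delta_rot":[0,0,0],"hand":1},{"xyz":[0,0,73],"delta_rot":[0,0,0],"hand":1}]' | grep -E "pos|force|open"
python3 - <<'E'
from h import *
q=np.load("fix.npy");F=np.array([[np.cos(q[2]),-np.sin(q[2])],[np.sin(q[2]),np.cos(q[2])]])
im=vision.capture("wrist");im2=vision.capture("scene");cv2.imwrite("pics/w6.png",im[:,:,::-1])
m=vision.camera_model("wrist")
o=np.vstack([cv2.resize(im[40:300,70:450],(540,370)),cv2.resize(im2[190:270,150:270],(345,230),interpolation=cv2.INTER_CUBIC)[:, :].copy() if 0 else cv2.copyMakeBorder(cv2.resize(im2[190:270,150:270],(345,230),interpolation=cv2.INTER_CUBIC),0,0,0,195,0)])
cv2.imwrite("pics/w6b.png",o[:,:,::-1]);s=bot.read_state();p=s["position"]
print(p,"in fixture",(F.T@(p[:2]-q[:2])*1000).round(1));w=q[:2]+F@[-.0075,0.0005]
to([*w,.012],np.degrees(q[2])+90)
E
```

```text
position: [0.4662, 0.1253, 0.1291]
force: [0.8, -0.7, -2.9]
opening: 0.27
grasp_force: 30.0
position: [0.4639, 0.1238, 0.0552]
force: [-0.4, -0.4, -2.8]
opening: 0.271
grasp_force: 30.0
[0.46350038 0.12400459 0.05541142] in fixture [-5.8  0.6]
t 11.85 pos [0.4635 0.124  0.0554] xyz [ 1.7 -0.  43.4] rot [-0.001  -0.0001 -0.0031] F [ 0.3 -0.3 -3.1] open 0.266
```

View pics/w6b.png

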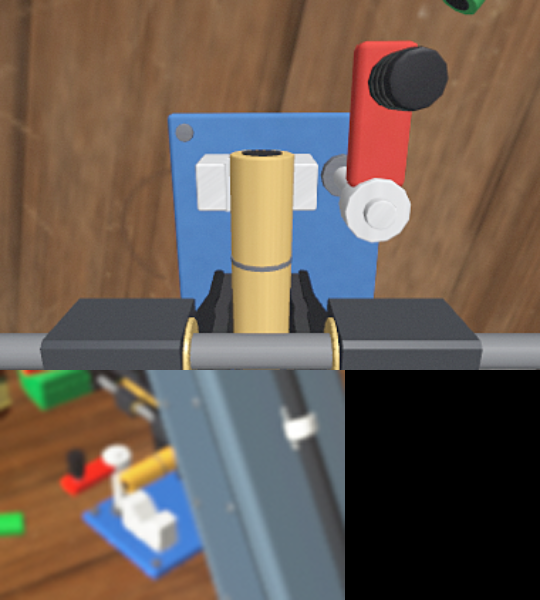

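The view shows the sleeve at (262,210) just above the rear V, whose outer edges are at 197 and 317. The sleeve looks about 2 mm right of the V's middle. The strap is at (380,115), the knob at (408,78), and the post cap at (376,208). I'll measure the edges more finely.

```bash
python3 - <<'E'
from h import *
im=cv2.imread("pics/w6.png").astype(float);m=vision.camera_model("wrist");s=bot.read_state();R=s["tcp_rot"]
def edges(v):
    g=im[v-1:v+2,190:310].mean(0);d=np.abs(np.diff(g,axis=0)).sum(1)
    return [(190.5+i+0.5*(d[i-1]-d[i+1])/(d[i-1]-2*d[i]+d[i+1])).round(2) for i in range(1,len(d)-1) if d[i]>40 and d[i]>=d[i-1] and d[i]>d[i+1]]
for v in(160,168,176,182): print(v,edges(v))
np.save("w6.npy",{k:np.array(v) for k,v in m.items()},allow_pickle=True);np.save("w6p.npy",s["position"]);np.save("w6R.npy",R)
E
```

```text
160 [np.float64(207.49), np.float64(228.01), np.float64(231.49), np.float64(276.46), np.float64(293.43), np.float64(295.61), np.float64(297.42), np.float64(306.37)]
168 [np.float64(207.93), np.float64(229.58), np.float64(231.54), np.float64(276.45), np.float64(292.61), np.float64(297.08)]
176 [np.float64(191.56), np.float64(208.47), np.float64(229.07), np.float64(231.52), np.float64(276.32), np.float64(292.54), np.float64(301.96)]
182 [np.float64(191.81), np.float64(208.52), np.float64(229.16), np.float64(231.55), np.float64(275.85), np.float64(292.52)]
```

```bash
python3 -m handwheel '[{"xyz":[1,-1,4],"delta_rot":[-0.001,0,-0.003],"hand":1},{"xyz":[2,-2.2,14],"delta_rot":[-0.001,0,-0.003],"hand":1},{"xyz":[3,-2.2,24],"delta_rot":[-0.001,0,-0.003],"hand":1},{"xyz":[3,-2.2,32],"delta_rot":[-0.001,0,-0.003],"hand":1},{"xyz":[3,-2.2,35],"delta_rot":[-0.001,0,-0.003],"hand":1}]' | grep -E "pos|force|open"
python3 - <<'E'
from h import *
rgb=vision.capture("wrist");cv2.imwrite("pics/w7.png",rgb[:,:,::-1]);im=rgb[:,:,::-1].astype(float)
print(bot.read_state()["position"],bot.read_state()["force"])
def edges(v):
    g=im[v-1:v+2,170:330].mean(0);d=np.abs(np.diff(g,axis=0)).sum(1)
    return [float((170.5+i+0.5*(d[i-1]-d[i+1])/(d[i-1]-2*d[i]+d[i+1])).round(2)) for i in range(1,len(d)-1) if d[i]>40 and d[i]>=d[i-1] and d[i]>d[i+1]]
for v in range(130,200,8): print(v,edges(v))
E
```

```text
position: [0.4599, 0.1267, 0.0198]
force: [0.1, -0.6, -2.9]
opening: 0.266
grasp_force: 30.0
[0.45991845 0.12667849 0.01978898] [ 0.87377236 -0.22733376 -3.04219705]
130 [182.24]
138 [182.0, 189.78, 200.54]
146 [182.58, 188.46, 202.31, 232.92, 239.61, 242.5, 246.49, 252.59, 268.16, 273.82]
154 [183.39, 185.09, 231.45, 276.49]
162 [183.69, 211.26, 231.47, 276.45, 299.43]
170 [184.51, 186.04, 205.7, 231.55, 276.37, 305.55, 309.52, 312.61]
178 [185.22, 204.43, 229.14, 231.51, 276.02, 281.56, 283.4, 307.31, 309.43]
186 [185.63, 204.51, 228.64, 231.52, 275.45, 283.49, 306.53, 308.48, 310.37]
194 [186.44, 205.36, 232.06, 275.41, 280.48, 282.88, 306.2, 315.45]
```

```bash
python3 -m handwheel '[{"xyz":[0,0.6,1],"delta_rot":[0,0,0],"hand":1},{"xyz":[0,1.2,2],"delta_rot":[0,0,0],"hand":1},{"xyz":[0,1.2,3],"delta_rot":[0,0,0],"hand":1},{"xyz":[0,1.2,4],"delta_rot":[0,0,0],"hand":1},{"xyz":[0,1.2,4.5],"delta_rot":[0,0,0],"hand":1}]' | grep -E "pos|force|open"
python3 -m handwheel '[{"xyz":[0,0,0.5],"delta_rot":[0,0,0],"hand":1},{"xyz":[0,0,1],"delta_rot":[0,0,0],"hand":1},{"xyz":[0,0,1.5],"delta_rot":[0,0,0],"hand":1},{"xyz":[0,0,2],"delta_rot":[0,0,0],"hand":1},{"xyz":[0,0,2],"delta_rot":[0,0,0],"hand":1}]' | grep -E "pos|force|open"
```

```text
position: [0.4614, 0.127, 0.0161]
force: [0.3, -0.1, -2.6]
opening: 0.272
grasp_force: 30.0
position: [0.4614, 0.127, 0.014]
force: [0.6, 0.3, -3.3]
opening: 0.267
grasp_force: 30.0
```

```bash
python3 -m handwheel '[{"xyz":[0,0,0.3],"delta_rot":[0,0,0],"hand":1},{"xyz":[0,0,0.6],"delta_rot":[0,0,0],"hand":1},{"xyz":[0,0,0.9],"delta_rot":[0,0,0],"hand":1},{"xyz":[0,0,1.2],"delta_rot":[0,0,0],"hand":1},{"xyz":[0,0,1.2],"delta_rot":[0,0,0],"hand":1}]' | grep -E "pos|^force"
python3 -m handwheel '[{"xyz":[0,0,0.3],"delta_rot":[0,0,0],"hand":1},{"xyz":[0,0,0.6],"delta_rot":[0,0,0],"hand":1},{"xyz":[0,0,0.9],"delta_rot":[0,0,0],"hand":1},{"xyz":[0,0,1],"delta_rot":[0,0,0],"hand":1},{"xyz":[0,0,1],"delta_rot":[0,0,0],"hand":1}]' | grep -E "pos|^force"
```

```text
position: [0.4614, 0.127, 0.0129]
force: [-0.2, 0.7, -2.2]
position: [0.4615, 0.127, 0.0122]
force: [-0.1, -0.7, 3.0]
```

```bash
python3 -m handwheel '[{"xyz":[0,0,0.2],"delta_rot":[0,0,0],"hand":1},{"xyz":[0,0,0.4],"delta_rot":[0,0,0],"hand":1},{"xyz":[0,0,0.6],"delta_rot":[0,0,0],"hand":1},{"xyz":[0,0,0.6],"delta_rot":[0,0,0],"hand":1},{"xyz":[0,0,0.6],"delta_rot":[0,0,0],"hand":1}]' | grep -E "pos|^force"; python3 -c "
from h import *
s=bot.read_state();print(s['force'],s['moment'],s['tcp_rot'].T@s['force'])"
```

```text
position: [0.4615, 0.127, 0.0121]
force: [-2.9, -1.1, 8.9]
[-2.92090061 -1.07392008  8.90959885] [-0.03591853  0.12380656  0.07925829] [-0.39529311 -3.08250661 -8.91110614]
```

```bash
python3 -m handwheel '[{"xyz":[0,-0.2,0],"delta_rot":[0,0,0],"hand":0.3},{"xyz":[0,-0.4,-1],"delta_rot":[0,0,0],"hand":0.2},{"xyz":[0,-0.4,-1],"delta_rot":[0,0,0],"hand":0.2},{"xyz":[0,-0.4,-1],"delta_rot":[0,0,0],"hand":0.2},{"xyz":[0,-0.4,-1],"delta_rot":[0,0,0],"hand":0.2}]' | grep -E "pos|force|open"
python3 - <<'E'
from h import *
rgb=vision.capture("wrist");cv2.imwrite("pics/w8.png",rgb[:,:,::-1]);im=rgb[:,:,::-1].astype(float)
s=bot.read_state();print(s["position"],s["force"],s["opening"])
m=vision.camera_model("wrist");q=np.load("fix.npy");F=np.array([[np.cos(q[2]),-np.sin(q[2])],[np.sin(q[2]),np.cos(q[2])]])
def edges(v):
    g=im[v-1:v+2,170:340].mean(0);d=np.abs(np.diff(g,axis=0)).sum(1)
    return [float((170.5+i+0.5*(d[i-1]-d[i+1])/(d[i-1]-2*d[i]+d[i+1])).round(2)) for i in range(1,len(d)-1) if d[i]>40 and d[i]>=d[i-1] and d[i]>d[i+1]]
for v in range(150,215,8): print(v,edges(v))
col=im[120:320,250:258].mean(1);d=np.abs(np.diff(col,axis=0)).sum(1);print([(120.5+i,round(x)) for i,x in enumerate(d) if x>40])
for v in (150,160,210): # axis of sleeve ~ x 254
    print(v,(F.T@(ray("",(254,v),.058,m)[:2]-q[:2])*1000).round(1))
E
```

```text
position: [0.4611, 0.1269, 0.0122]
force: [0.6, -0.0, 0.2]
opening: 0.397
grasp_force: 0.0
[0.46102648 0.12688133 0.01222182] [-0.27866625 -0.49902035 -0.85536539] 0.4012017750670652
150 [178.34, 185.29, 196.66, 230.6, 232.04, 276.46]
158 [178.63, 230.93, 276.31]
166 [179.52, 206.26, 231.3, 275.82, 300.76, 315.55]
174 [180.24, 200.53, 231.48, 275.56, 307.29, 309.48, 312.41, 327.5]
182 [180.63, 199.65, 226.08, 231.54, 273.85, 275.47, 280.79, 282.14, 307.5, 309.55]
190 [181.49, 183.19, 200.46, 226.12, 231.56, 273.89, 275.46, 280.64, 282.32, 306.67, 309.68, 311.3, 337.53]
198 [182.15, 200.57, 225.47, 232.06, 275.38, 282.5, 306.52]
206 [182.65, 201.44, 227.12, 232.42, 274.86, 279.59, 281.69, 305.75, 332.34]
214 [183.46, 202.33, 227.26, 232.5, 274.57, 279.64, 281.04, 305.34, 329.49]
[(127.5, 267), (144.5, 216), (145.5, 73), (148.5, 102), (149.5, 312), (150.5, 47), (226.5, 156), (227.5, 62), (229.5, 43), (230.5, 166), (273.5, 178), (275.5, 44), (296.5, 43), (299.5, 265), (302.5, 130), (303.5, 83), (305.5, 128), (306.5, 88)]
150 [-74.3  -0.8]
160 [-69.4  -0.8]
210 [-43.4  -0.8]
```

```bash
python3 -m handwheel '[{"xyz":[0,0,0],"delta_rot":[0,0,0],"hand":1},{"xyz":[0,0,0],"delta_rot":[0,0,0],"hand":1},{"xyz":[0,0,0],"delta_rot":[0,0,0],"hand":1},{"xyz":[0,0,0],"delta_rot":[0,0,0],"hand":1},{"xyz":[0,0,0.4],"delta_rot":[0,0,0],"hand":1}]' | grep -E "pos|force|open"; python3 -c "
from h import *
s=bot.read_state();print(s['tcp_rot'].T@s['force'])"
```

```text
position: [0.4612, 0.1269, 0.0122]
force: [-1.1, 0.4, 6.6]
opening: 0.265
grasp_force: 30.0
[ 0.64986029 -0.9516359  -6.61122192]
```

```bash
python3 -m handwheel '[{"xyz":[-1,0,0],"delta_rot":[0,0,0],"hand":1},{"xyz":[-2,0,0],"delta_rot":[0,0,0],"hand":1},{"xyz":[-3,0,0],"delta_rot":[0,0,0],"hand":1},{"xyz":[-4,0,0],"delta_rot":[0,0,0],"hand":1},{"xyz":[-4.5,0,0],"delta_rot":[0,0,0],"hand":1}]' | grep -E "pos"; python3 -c "
from h import *
s=bot.read_state();print(s['tcp_rot'].T@s['force'])"
python3 -m handwheel '[{"xyz":[-0.3,0,0],"delta_rot":[0,0,0],"hand":1},{"xyz":[-0.6,0,0],"delta_rot":[0,0,0],"hand":1},{"xyz":[-0.9,0,0],"delta_rot":[0,0,0],"hand":1},{"xyz":[-0.9,0,0],"delta_rot":[0,0,0],"hand":1},{"xyz":[-0.9,0,0],"delta_rot":[0,0,0],"hand":1}]' | grep -E "pos"; python3 -c "
from h import *
s=bot.read_state();print(s['tcp_rot'].T@s['force'])"
```

```text
position: [0.4619, 0.1237, 0.0122]
[ 7.7437986   0.52252721 -4.69339488]
position: [0.4621, 0.1228, 0.0123]
[ 6.77576714  1.62676537 -4.44741928]
```

```bash
python3 -m handwheel '[{"xyz":[-0.3,0,0],"delta_rot":[0,0,0],"hand":1},{"xyz":[-0.6,0,0],"delta_rot":[0,0,0],"hand":1},{"xyz":[-0.9,0,0],"delta_rot":[0,0,0],"hand":1},{"xyz":[-0.9,0,0],"delta_rot":[0,0,0],"hand":1},{"xyz":[-0.9,0,0],"delta_rot":[0,0,0],"hand":1}]' | grep -E "pos"; python3 -c "
from h import *
s=bot.read_state();print(s['tcp_rot'].T@s['force'])"
python3 -m handwheel '[{"xyz":[-0.3,0,0],"delta_rot":[0,0,0],"hand":1},{"xyz":[-0.6,0,0],"delta_rot":[0,0,0],"hand":1},{"xyz":[-0.6,0,0],"delta_rot":[0,0,0],"hand":1},{"xyz":[-0.6,0,0],"delta_rot":[0,0,0],"hand":1},{"xyz":[-0.6,0,0],"delta_rot":[0,0,0],"hand":1}]' | grep -E "pos"; python3 -c "
from h import *
s=bot.read_state();print(s['tcp_rot'].T@s['force'])"
```

```text
position: [0.4622, 0.122, 0.0122]
[ 6.93907207  2.04235567 -4.38762238]
position: [0.4622, 0.122, 0.0123]
[10.03658229  1.57523316 -4.29837928]
```

```bash
python3 -m handwheel '[{"xyz":[-0.2,0,0],"delta_rot":[0,0,0],"hand":1},{"xyz":[-0.4,0,0],"delta_rot":[0,0,0],"hand":1},{"xyz":[-0.5,0,0],"delta_rot":[0,0,0],"hand":1},{"xyz":[-0.5,0,0],"delta_rot":[0,0,0],"hand":1},{"xyz":[-0.5,0,0],"delta_rot":[0,0,0],"hand":1}]' | grep -E "pos"; python3 -c "
from h import *
s=bot.read_state();print(s['tcp_rot'].T@s['force'],s['position'])
im=vision.capture('wrist')[:,:,::-1].astype(float);cv2.imwrite('pics/w9.png',im)
m=vision.camera_model('wrist');q=np.load('fix.npy');F=np.array([[np.cos(q[2]),-np.sin(q[2])],[np.sin(q[2]),np.cos(q[2])]])
col=im[120:320,250:258].mean(1);d=np.abs(np.diff(col,axis=0)).sum(1);print([(120.5+i,round(x)) for i,x in enumerate(d) if x>40])
print((F.T@(ray('',(254,149.5),.058,m)[:2]-q[:2])*1000).round(1))"
```

```text
position: [0.4623, 0.122, 0.0122]
[12.01201271  2.16107667 -4.33897588] [0.46226389 0.12197538 0.01223146]
[(144.5, 199), (145.5, 43), (148.5, 367), (149.5, 84), (151.5, 42), (225.5, 49), (226.5, 137), (229.5, 148), (230.5, 67), (273.5, 181), (275.5, 44), (297.5, 45), (299.5, 267), (302.5, 153), (303.5, 44), (305.5, 190)]
[-69.3  -0.6][ WARN:0@1.030] global loadsave.cpp:1063 imwrite_ Unsupported depth image for selected encoder is fallbacked to CV_8U.
```

```bash
python3 -m handwheel '[{"xyz":[-0.2,0,0],"delta_rot":[0,0,0],"hand":1},{"xyz":[-0.4,0,0],"delta_rot":[0,0,0],"hand":1},{"xyz":[-0.5,0,0],"delta_rot":[0,0,0],"hand":1},{"xyz":[-0.5,0,0],"delta_rot":[0,0,0],"hand":1},{"xyz":[-0.5,0,0],"delta_rot":[0,0,0],"hand":1}]' | grep -E "pos"; python3 -c "
from h import *
s=bot.read_state();print(s['tcp_rot'].T@s['force'],s['position'])"
python3 -m handwheel '[{"xyz":[0,0,0],"delta_rot":[0,0,0],"hand":0},{"xyz":[0,0,0],"delta_rot":[0,0,0],"hand":-0.2},{"xyz":[0,0,0],"delta_rot":[0,0,0],"hand":-0.2},{"xyz":[0,0,0],"delta_rot":[0,0,0],"hand":-0.2},{"xyz":[0,0,0],"delta_rot":[0,0,0],"hand":-0.2}]' | grep -E "pos|force|open"
```

```text
position: [0.4623, 0.1219, 0.0122]
[14.35392124  3.43539472 -4.25627948] [0.46230439 0.12192691 0.0122442 ]
position: [0.4628, 0.1189, 0.0119]
force: [0.1, 0.2, 0.5]
opening: 0.588
grasp_force: 0.0
```

```bash
python3 -m handwheel '[{"xyz":[0,0,-10],"delta_rot":[0,0,0],"hand":-0.2},{"xyz":[0,0,-40],"delta_rot":[0,0,0],"hand":-0.2},{"xyz":[0,0,-80],"delta_rot":[0,0,0],"hand":-0.2},{"xyz":[0,0,-120],"delta_rot":[0,0,0],"hand":-0.2},{"xyz":[0,0,-135],"delta_rot":[0,0,0],"hand":-0.2}]' | grep -E "time|pos|force"
python3 - <<'E'
from h import *
m=vision.camera_model("wrist");im=vision.capture("wrist");cv2.imwrite("pics/w10.png",im[:,:,::-1])
np.save("w10.npy",{k:np.array(v) for k,v in m.items()},allow_pickle=True);s=bot.read_state();print(s["position"])
cv2.imwrite("pics/w10b.png",cv2.resize(im[0:290],(800,453),interpolation=cv2.INTER_CUBIC)[:,:,::-1])
E
```

```text
time_s: 22.0
position: [0.4641, 0.1193, 0.1499]
force: [-1.0, 0.3, 0.2]
grasp_force: 0.0
[0.46470467 0.11929569 0.15078754]
```

View pics/w10b.png

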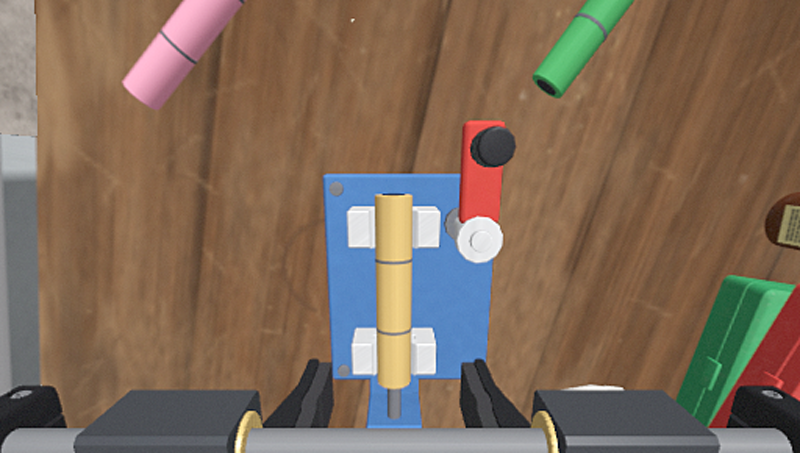

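The sleeve lies centred in the V at (394,290), with its lower end at (394,385) on the screw. The strap points up from the post cap (480,240) to the knob top (494,147).

```bash
python3 - <<'E'
from h import *
m=np.load("w10.npy",allow_pickle=True).item();q=np.load("fix.npy");F=np.array([[np.cos(q[2]),-np.sin(q[2])],[np.sin(q[2]),np.cos(q[2])]])
s=bot.read_state();R=s["tcp_rot"];fx=lambda p:(F.T@(p[:2]-q[:2])*1000).round(1)
im=cv2.imread("pics/w10.png");g=im[70:120,290:340].max(2);k=(g<75).astype(np.uint8)
n,l,st,c=cv2.connectedComponentsWithStats(k);i=1+np.argmax(st[1:,4]);print("knob blob",st[i],c[i]+[290,70])
G=lambda u,v,z:ray("",(u*.64,v*.64),z,m)
K=G(495,147,.115);P=G(480,239.5,.092);print("knob",K,fx(K),"post",P,fx(P),"dist",np.linalg.norm((K-P)[:2]))
for v in(210,300,370):print("axis",fx(G(393.8,v,.054)))
print("far end",fx(G(394,387,.05)),"near end",fx(G(394,195,.058)),"tcp",fx(s["position"]))
to([K[0],K[1],.073],np.degrees(q[2])+90);print(s["joint_positions"].round(0))
E
```

```text
knob blob [ 11  12  29  25 530] [315.00566038  94.71320755]
knob [0.48830538 0.22055487 0.115     ] [-94.4  46.2] post [0.49880121 0.1751177  0.092     ] [-47.8  46.3] dist 0.04663366934256567
axis [-59.9  -0.6]
axis [-1.7 -0.7]
axis [49.1 -0.7]
far end [64.4 -0.6] near end [-69.2  -0.5] tcp [-1.   0.7]
t 22.05 pos [0.4647 0.1193 0.1508] xyz [93.5 45.1 78. ] rot [0.0066 0.0013 0.0007] F [ 0.4 -0.7  0.8] open 0.605
[  1.  24. 106.   0.  50. -12.]
```

```bash
python3 -m handwheel '[{"xyz":[35,17,0],"delta_rot":[0,0,0],"hand":-0.2},{"xyz":[70,34,0],"delta_rot":[0,0,0],"hand":-0.2},{"xyz":[93.5,45,0],"delta_rot":[0,0,0],"hand":-0.2},{"xyz":[93.5,45,10],"delta_rot":[0,0,0],"hand":-0.2},{"xyz":[93.5,45,30],"delta_rot":[0,0,0],"hand":-0.2}]' | grep -E "pos|^force"
python3 - <<'E'
from h import *
m=vision.camera_model("wrist");im=vision.capture("wrist")[:,:,::-1];cv2.imwrite("pics/w11.png",im)
q=np.load("fix.npy");F=np.array([[np.cos(q[2]),-np.sin(q[2])],[np.sin(q[2]),np.cos(q[2])]]);fx=lambda p:(F.T@(p[:2]-q[:2])*1000).round(1)
s=bot.read_state();print(s["position"],fx(s["position"]))
hsv=cv2.cvtColor(im,cv2.COLOR_BGR2HSV);r=((hsv[...,0]<6)|(hsv[...,0]>174))&(hsv[...,1]>150)&(hsv[...,2]>80)
r[:, :150]=0;n,l,st,c=cv2.connectedComponentsWithStats(r.astype(np.uint8));
for i in range(1,n):
    if st[i,4]>100:print("red",st[i],c[i])
K=np.r_[.4883,.2206,.102];print("knob centre predicted px",proj(K,m),proj([.4883,.2206,.115],m))
for v in range(190,250,8):print(v,[int(x) for x in im[v,200:310:5].max(1)])
to([.4883,.2206,.073],np.degrees(q[2])+90)
E
```

```text
position: [0.4856, 0.2199, 0.1165]
force: [0.3, 0.0, -0.3]
[0.48329237 0.21906094 0.11377547] [-94.1  41. ]
red [245 195  26  60 829] [256.82147165 223.28950543]
knob centre predicted px [256.89629159 224.2986343 ] [257.12602182 231.61275785]
190 [136, 143, 134, 141, 115, 98, 142, 144, 148, 142, 129, 135, 136, 142, 144, 144, 136, 139, 148, 149, 148, 149]
198 [146, 148, 131, 135, 108, 107, 147, 151, 145, 178, 249, 248, 249, 249, 211, 143, 142, 144, 155, 147, 148, 151]
206 [201, 202, 198, 199, 200, 195, 196, 198, 198, 191, 228, 234, 235, 229, 220, 200, 121, 151, 152, 147, 148, 141]
214 [200, 200, 199, 199, 198, 196, 198, 200, 198, 191, 57, 63, 64, 64, 212, 195, 139, 145, 162, 147, 152, 154]
222 [239, 139, 108, 234, 228, 226, 227, 228, 184, 190, 60, 66, 64, 70, 133, 196, 152, 149, 145, 146, 141, 151]
230 [63, 250, 253, 228, 209, 231, 227, 228, 177, 184, 64, 67, 63, 61, 123, 199, 163, 151, 153, 153, 154, 50]
238 [49, 72, 55, 230, 185, 231, 228, 230, 173, 177, 222, 60, 61, 201, 150, 198, 152, 153, 141, 53, 75, 53]
246 [81, 75, 50, 229, 189, 215, 228, 231, 196, 171, 226, 226, 225, 226, 175, 200, 157, 144, 151, 35, 66, 75]
t 22.73 pos [0.4833 0.2191 0.1138] xyz [ 0.4  5.5 40.7] rot [-0.0059  0.0003  0.0005] F [-0.9  0.4 -1.4] open 0.597
```

```bash
python3 -m handwheel '[{"xyz":[0,3,5],"delta_rot":[0,0,0],"hand":-0.2},{"xyz":[0,3,15],"delta_rot":[0,0,0],"hand":-0.2},{"xyz":[0,3,25],"delta_rot":[0,0,0],"hand":-0.2},{"xyz":[0,3,33],"delta_rot":[0,0,0],"hand":-0.2},{"xyz":[0,3,38],"delta_rot":[0,0,0],"hand":-0.2}]' | grep -E "pos|^force"
python3 -m handwheel '[{"xyz":[0,0,0],"delta_rot":[0,0,0],"hand":1},{"xyz":[0,0,0],"delta_rot":[0,0,0],"hand":1},{"xyz":[0,0,0],"delta_rot":[0,0,0],"hand":1},{"xyz":[0,0,0],"delta_rot":[0,0,0],"hand":1},{"xyz":[0,0,0],"delta_rot":[0,0,0],"hand":1}]' | grep -E "pos|force|open"
python3 - <<'E'
from h import *
s=bot.read_state();q=np.load("fix.npy");F=np.array([[np.cos(q[2]),-np.sin(q[2])],[np.sin(q[2]),np.cos(q[2])]]);print((F.T@(s["position"][:2]-q[:2])*1000).round(1),s["tcp_rot"].T@s["force"])
E
```

```text
position: [0.4885, 0.221, 0.0783]
force: [0.2, 0.2, 0.3]
position: [0.4889, 0.2211, 0.0791]
force: [0.6, 0.4, 1.3]
opening: 0.195
grasp_force: 30.0
[-94.8  46.9] [ 0.20551332  0.70378958 -1.33623291]
```

```bash
python3 -m handwheel '[{"xyz":[-0.6,-7.5,0],"delta_rot":[0,0,-0.157],"hand":1},{"xyz":[-2.3,-14.8,0],"delta_rot":[0,0,-0.314],"hand":1},{"xyz":[-5.2,-21.8,0],"delta_rot":[0,0,-0.471],"hand":1},{"xyz":[-9.2,-28.2,0],"delta_rot":[0,0,-0.628],"hand":1},{"xyz":[-14.1,-33.9,0],"delta_rot":[0,0,-0.785],"hand":1}]' | grep -E "pos|force|open"
python3 - <<'E'
from h import *
s=bot.read_state();q=np.load("fix.npy");F=np.array([[np.cos(q[2]),-np.sin(q[2])],[np.sin(q[2]),np.cos(q[2])]]);print((F.T@(s["position"][:2]-q[:2])*1000).round(1),F.T@s["force"][:2],s["moment"])
c,sn=np.cos(np.pi/4),np.sin(np.pi/4)
print(s["tcp_rot"].T@np.r_[F@[1,0],0])
E
```

```text
position: [0.4587, 0.1998, 0.0791]
force: [1.0, -0.1, 0.2]
opening: 0.197
grasp_force: 30.0
[-80.8  12.8] [0.28119612 0.94461019] [ 0.0452378  -0.18670171 -0.06373574]
[-7.03646756e-01 -7.10549744e-01 -5.52108791e-04]
```

```bash
python3 -m handwheel '[{"xyz":[-0.6,-7.5,0],"delta_rot":[0,0,-0.157],"hand":1},{"xyz":[-2.3,-14.8,0],"delta_rot":[0,0,-0.314],"hand":1},{"xyz":[-5.2,-21.8,0],"delta_rot":[0,0,-0.471],"hand":1},{"xyz":[-9.1,-28.2,0],"delta_rot":[0,0,-0.628],"hand":1},{"xyz":[-14.0,-33.9,0],"delta_rot":[0,0,-0.785],"hand":1}]' | grep -E "pos|force|open"
python3 - <<'E'
from h import *
s=bot.read_state();q=np.load("fix.npy");F=np.array([[np.cos(q[2]),-np.sin(q[2])],[np.sin(q[2]),np.cos(q[2])]]);print((F.T@(s["position"][:2]-q[:2])*1000).round(1),F.T@s["force"][:2],s["tcp_rot"].T@s["force"])
E
```

```text
position: [0.4523, 0.1634, 0.0791]
force: [-0.2, 1.1, 1.1]
opening: 0.192
grasp_force: 30.0
[-46.7  -1.6] [-1.09628319  0.05794245] [-0.06211663  1.09639147 -1.13750607]
```

```bash
python3 -m handwheel '[{"xyz":[0,-0.5,0],"delta_rot":[0,0,0],"hand":1},{"xyz":[0,-1,0],"delta_rot":[0,0,0],"hand":1},{"xyz":[0,-1.5,0],"delta_rot":[0,0,0],"hand":1},{"xyz":[0,-1.5,0],"delta_rot":[0,0,0],"hand":1},{"xyz":[0,-1.5,0],"delta_rot":[0,0,0],"hand":1}]' | grep -E "pos"
python3 - <<'E'
from h import *
s=bot.read_state();q=np.load("fix.npy");F=np.array([[np.cos(q[2]),-np.sin(q[2])],[np.sin(q[2]),np.cos(q[2])]]);print((F.T@(s["position"][:2]-q[:2])*1000).round(1),F.T@s["force"][:2],s["tcp_rot"].T@s["force"],s["time_s"])
E
```

```text
position: [0.4524, 0.1626, 0.0789]
[-45.9  -1.7] [-5.11767711 -2.27278453] [ 2.27969339  5.11975624 -4.17429402] 25.85
```

```bash
cat > f.py <<'E'
from h import *
s=bot.read_state();print(round(s["time_s"],2),"z",(s["position"][2]*1000).round(2),"F tool",(s["tcp_rot"].T@s["force"]).round(1),"open",round(s["opening"],3))
E
python3 -m handwheel '[{"xyz":[0,0.4,1],"delta_rot":[0,0,0],"hand":1},{"xyz":[0,0.5,2],"delta_rot":[0,0,0],"hand":1},{"xyz":[0,0.5,3],"delta_rot":[0,0,0],"hand":1},{"xyz":[0,0.5,4],"delta_rot":[0,0,0],"hand":1},{"xyz":[0,0.5,4],"delta_rot":[0,0,0],"hand":1}]' >/dev/null; python3 f.py
python3 -m handwheel '[{"xyz":[0,0,0.3],"delta_rot":[0,0,0],"hand":1},{"xyz":[0,0,0.6],"delta_rot":[0,0,0],"hand":1},{"xyz":[0,0,1],"delta_rot":[0,0,0],"hand":1},{"xyz":[0,0,1],"delta_rot":[0,0,0],"hand":1},{"xyz":[0,0,1],"delta_rot":[0,0,0],"hand":1}]'>/dev/null; python3 f.py
```

```text
26.48 z 74.68 F tool [ 3.1  3.8 -2.8] open 0.197
27.1 z 73.72 F tool [ 3.1  4.9 -3.1] open 0.197
```

```bash
python3 -m handwheel '[{"xyz":[0,0,0.3],"delta_rot":[0,0,0],"hand":1},{"xyz":[0,0,0.6],"delta_rot":[0,0,0],"hand":1},{"xyz":[0,0,1],"delta_rot":[0,0,0],"hand":1},{"xyz":[0,0,1],"delta_rot":[0,0,0],"hand":1},{"xyz":[0,0,1],"delta_rot":[0,0,0],"hand":1}]'>/dev/null; python3 f.py
python3 -m handwheel '[{"xyz":[0,0,0.3],"delta_rot":[0,0,0],"hand":1},{"xyz":[0,0,0.6],"delta_rot":[0,0,0],"hand":1},{"xyz":[0,0,1],"delta_rot":[0,0,0],"hand":1},{"xyz":[0,0,1],"delta_rot":[0,0,0],"hand":1},{"xyz":[0,0,1],"delta_rot":[0,0,0],"hand":1}]'>/dev/null; python3 f.py
```

```text
27.73 z 72.72 F tool [ 2.8  4.4 -2.6] open 0.198
28.35 z 71.72 F tool [ 3.   4.5 -4. ] open 0.196
```

```bash
python3 -m handwheel '[{"xyz":[0,0,0.3],"delta_rot":[0,0,0],"hand":1},{"xyz":[0,0,0.6],"delta_rot":[0,0,0],"hand":1},{"xyz":[0,0,0.8],"delta_rot":[0,0,0],"hand":1},{"xyz":[0,0,0.8],"delta_rot":[0,0,0],"hand":1},{"xyz":[0,0,0.8],"delta_rot":[0,0,0],"hand":1}]'>/dev/null; python3 f.py
```

```text
28.98 z 70.94 F tool [ 2.5  4.  -3.7] open 0.195
```

```bash
python3 -m handwheel '[{"xyz":[0,0,0.3],"delta_rot":[0,0,0],"hand":1},{"xyz":[0,0,0.6],"delta_rot":[0,0,0],"hand":1},{"xyz":[0,0,0.8],"delta_rot":[0,0,0],"hand":1},{"xyz":[0,0,0.8],"delta_rot":[0,0,0],"hand":1},{"xyz":[0,0,0.8],"delta_rot":[0,0,0],"hand":1}]'>/dev/null; python3 f.py
python3 -m handwheel '[{"xyz":[0,0,0.3],"delta_rot":[0,0,0],"hand":1},{"xyz":[0,0,0.6],"delta_rot":[0,0,0],"hand":1},{"xyz":[0,0,0.8],"delta_rot":[0,0,0],"hand":1},{"xyz":[0,0,0.8],"delta_rot":[0,0,0],"hand":1},{"xyz":[0,0,0.8],"delta_rot":[0,0,0],"hand":1}]'>/dev/null; python3 f.py
```

```text
29.6 z 70.13 F tool [ 2.8  4.4 -3.8] open 0.197
30.23 z 69.34 F tool [ 3.7  4.5 -2.9] open 0.194
```

```bash
python3 -m handwheel '[{"xyz":[0,0,0.3],"delta_rot":[0,0,0],"hand":1},{"xyz":[0,0,0.6],"delta_rot":[0,0,0],"hand":1},{"xyz":[0,0,0.8],"delta_rot":[0,0,0],"hand":1},{"xyz":[0,0,0.8],"delta_rot":[0,0,0],"hand":1},{"xyz":[0,0,0.8],"delta_rot":[0,0,0],"hand":1}]'>/dev/null; python3 f.py
python3 -m handwheel '[{"xyz":[0,0,0.3],"delta_rot":[0,0,0],"hand":1},{"xyz":[0,0,0.6],"delta_rot":[0,0,0],"hand":1},{"xyz":[0,0,0.8],"delta_rot":[0,0,0],"hand":1},{"xyz":[0,0,0.8],"delta_rot":[0,0,0],"hand":1},{"xyz":[0,0,0.8],"delta_rot":[0,0,0],"hand":1}]'>/dev/null; python3 f.py
```

```text
30.85 z 68.53 F tool [ 3.4  4.3 -3.2] open 0.193
31.48 z 67.74 F tool [ 2.7  4.  -3.1] open 0.199
```

```bash
python3 -m handwheel '[{"xyz":[0,0,0.2],"delta_rot":[0,0,0],"hand":1},{"xyz":[0,0,0.4],"delta_rot":[0,0,0],"hand":1},{"xyz":[0,0,0.6],"delta_rot":[0,0,0],"hand":1},{"xyz":[0,0,0.6],"delta_rot":[0,0,0],"hand":1},{"xyz":[0,0,0.6],"delta_rot":[0,0,0],"hand":1}]'>/dev/null; python3 f.py
python3 -m handwheel '[{"xyz":[0,0,0.2],"delta_rot":[0,0,0],"hand":1},{"xyz":[0,0,0.4],"delta_rot":[0,0,0],"hand":1},{"xyz":[0,0,0.6],"delta_rot":[0,0,0],"hand":1},{"xyz":[0,0,0.6],"delta_rot":[0,0,0],"hand":1},{"xyz":[0,0,0.6],"delta_rot":[0,0,0],"hand":1}]'>/dev/null; python3 f.py
```

```text
32.1 z 67.18 F tool [ 3.4  3.8 -4.9] open 0.196
32.73 z 66.81 F tool [ 3.6  4.  -6. ] open 0.197
```

```bash
python3 -m handwheel '[{"xyz":[0,0,0.3],"delta_rot":[0,0,0],"hand":1},{"xyz":[0,0,0.6],"delta_rot":[0,0,0],"hand":1},{"xyz":[0,0,0.8],"delta_rot":[0,0,0],"hand":1},{"xyz":[0,0,0.8],"delta_rot":[0,0,0],"hand":1},{"xyz":[0,0,0.8],"delta_rot":[0,0,0],"hand":1}]'>/dev/null; python3 f.py
python3 -m handwheel '[{"xyz":[0,0,0.3],"delta_rot":[0,0,0],"hand":1},{"xyz":[0,0,0.6],"delta_rot":[0,0,0],"hand":1},{"xyz":[0,0,0.8],"delta_rot":[0,0,0],"hand":1},{"xyz":[0,0,0.8],"delta_rot":[0,0,0],"hand":1},{"xyz":[0,0,0.8],"delta_rot":[0,0,0],"hand":1}]'>/dev/null; python3 f.py
```

```text
33.35 z 66.36 F tool [ 3.2  4.4 -8. ] open 0.195
33.98 z 65.89 F tool [  5.2   4.3 -12.9] open 0.196
```

```bash
python3 -m handwheel '[{"xyz":[0,0,0.3],"delta_rot":[0,0,0],"hand":1},{"xyz":[0,0,0.6],"delta_rot":[0,0,0],"hand":1},{"xyz":[0,0,0.8],"delta_rot":[0,0,0],"hand":1},{"xyz":[0,0,0.8],"delta_rot":[0,0,0],"hand":1},{"xyz":[0,0,0.8],"delta_rot":[0,0,0],"hand":1}]'>/dev/null; python3 f.py
```

```text
34.6 z 65.43 F tool [  4.7   4.6 -14.8] open 0.197
```

```bash
python3 -m handwheel '[{"xyz":[0,0,0.3],"delta_rot":[0,0,0],"hand":1},{"xyz":[0,0,0.6],"delta_rot":[0,0,0],"hand":1},{"xyz":[0,0,0.8],"delta_rot":[0,0,0],"hand":1},{"xyz":[0,0,0.8],"delta_rot":[0,0,0],"hand":1},{"xyz":[0,0,0.8],"delta_rot":[0,0,0],"hand":1}]'>/dev/null; python3 f.py
```

```text
35.23 z 64.99 F tool [  5.8   4.2 -18.4] open 0.194
```

```bash
python3 -m handwheel '[{"xyz":[0,0,0],"delta_rot":[0,0,0],"hand":0.4},{"xyz":[0,0,0],"delta_rot":[0,0,0],"hand":0.2},{"xyz":[0,0,0],"delta_rot":[0,0,0],"hand":0},{"xyz":[0,0,0],"delta_rot":[0,0,0],"hand":0},{"xyz":[0,0,0],"delta_rot":[0,0,0],"hand":0}]' >/dev/null; python3 f.py
python3 -m handwheel '[{"xyz":[0,0,-10],"delta_rot":[0,0,0],"hand":0},{"xyz":[0,0,-30],"delta_rot":[0,0,0],"hand":0},{"xyz":[0,0,-60],"delta_rot":[0,0,0],"hand":0},{"xyz":[0,0,-90],"delta_rot":[0,0,0],"hand":0},{"xyz":[0,0,-100],"delta_rot":[0,0,0],"hand":0}]' >/dev/null; python3 f.py
python3 - <<'E'
from h import *
im=vision.capture("wrist")[:,:,::-1];cv2.imwrite("pics/w12.png",im);m=vision.camera_model("wrist")
q=np.load("fix.npy");F=np.array([[np.cos(q[2]),-np.sin(q[2])],[np.sin(q[2]),np.cos(q[2])]]);fx=lambda p:(F.T@(p[:2]-q[:2])*1000).round(1)
hsv=cv2.cvtColor(im,cv2.COLOR_BGR2HSV)
r=(((hsv[...,0]<6)|(hsv[...,0]>174))&(hsv[...,1]>150)&(hsv[...,2]>80)).astype(np.uint8)
n,l,st,c=cv2.connectedComponentsWithStats(r)
for i in range(1,n):
    if st[i,4]>80:
        cs=cv2.findContours((l==i).astype(np.uint8),0,1)[0][0];R=cv2.minAreaRect(cs);bx=cv2.boxPoints(R)
        print("red",st[i],[fx(ray("",p,.070,m)).tolist() for p in bx])
b=((hsv[...,0]>14)&(hsv[...,0]<26)&(hsv[...,1]>80)&(hsv[...,2]>170)).astype(np.uint8)
n,l,st,c=cv2.connectedComponentsWithStats(b)
for i in range(1,n):
    if st[i,4]>150:
        cs=cv2.findContours((l==i).astype(np.uint8),0,1)[0][0];print("brass",st[i],[fx(ray("",p,.05,m)).tolist() for p in cv2.boxPoints(cv2.minAreaRect(cs))])
E
```

```text
35.85 z 63.31 F tool [-0.6  0.7 -0.4] open 0.498
36.48 z 165.63 F tool [-0.2  0.   0.1] open 0.503
red [244 176  21  49 589] [[-36.8, -16.6], [-57.0, -16.6], [-57.6, 36.1], [-36.2, 36.1]]
brass [  0   5  67  10 539] [[185.7, -165.1], [183.6, -171.9], [123.8, -170.9], [125.4, -164.0]]
brass [153 175  39  20 703] [[64.8, 8.8], [62.4, -12.7], [21.3, -12.7], [22.8, 8.8]]
brass [193 175  43  20 796] [[20.6, 8.8], [19.1, -12.7], [-26.3, -12.8], [-25.9, 8.8]]
brass [265 177  10  18 175] [[-58.8, -10.5], [-68.6, -10.5], [-69.0, 8.8], [-59.1, 8.8]]
brass [165 263  15  49 365] [[69.0, 165.4], [58.1, 95.1], [42.4, 96.3], [52.3, 166.7]]
```

```bash
python3 -c "
from rig import workorder
print(workorder.hand_in())"
```

```text
the job is handed in; nothing more can be done
None
```

I handed the job in at about 36 s of the 72 s; the hand-in gave no verdict. The sleeve is seated in the V and bearing on the stop screw, pushed at no more than about 14 N at the wrist. The strap is straight across, pressed to about 18 N at the wrist (roughly 14 N on the sleeve), and the gripper is lifted clear.

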